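# Seat a damper barrel in the V-block

### The arm

A 6-joint arm with a two-finger parallel gripper is mounted at the origin on the work surface. World frame = base frame: x ahead of the robot, y to its left, z up, the work surface at z = 0. Lengths are in m, angles in degrees, forces in N, time in s.
With the tool pointing down it reaches from about 0.3 to 0.75 m from the base axis. Payload 8.5 kg.
Tool frame: the origin (TCP) lies midway between the tips of the shut fingers; the grasp point (between the pads) lies 19 mm behind it; y points along the fingers, x is the direction in which the jaws open and shut, and the axes are right-handed (so a half turn about y gives the same grasp; the last joint's range is limited). The gripper opens to 85 mm and grips with 20 to 120 N. Pads are 22 mm wide; open, the fingers measure 114 mm over their backs; the gripper's body (76 mm by 85 mm) begins 54 mm behind the grasp point. The pads swing forward as they close: fully open they stand 13 mm farther back than shut.
Start: joints at [-77.08, 21.807, 74.336, -0, 83.858, -12.336], TCP at [0.235, -0.497, 0.231] pointing down, gripper open.
Joint ranges: [-178.18, 178.18], [-50.72, 133.34], [12.68, 142.11], [-81.47, 261.47], [9.98, 163.14], [-165.26, 165.26]. Speed limits (degrees/s): [136.94, 136.94, 180, 180, 180, 180].

### API

Orientations are given as [roll, pitch, yaw] about the fixed x, y, z axes, in that order (R = Rz(yaw) Ry(pitch) Rx(roll)).
In Python, from bench import * gives the robot as it stands. The module is installed in compiled form; this text tells all that it offers.
- The arm moves only by the tool move_arm, never from a script. Its argument "increments" is a list of rows, each a list of 7 numbers: the turn, a rotation vector about the tool's x, y, z in rad, then the shift along the tool's x, y, z in mm, then the opening, from 0 (shut) to 1 (fully open). In form: [[rx, ry, rz, dx, dy, dz, jaw], ...]. A call has 1 to 20 rows; each row shifts and turns the pose as measured when the row begins, along the tool's axes as they then stand; what a row does not reach is not made up. A row lasts 1/8 s, in which the tool goes at most 62.5 mm and 10.7 degrees, less where a joint would pass 70% of its speed; a pose out of reach is approached as far as the arm can. A call is refused whole if a number of a shift passes 62.5 or a number of a turn 0.188, either way. A call with a gripper value outside its range is refused whole. The fingers move at their own pace and stop on an object; "newtons" is the grip in N (left out, the last holds). Time passes only in rows, so rows that do not move let the fingers close. It gives the time, the measured TCP pose, the force and the opening at its end, in the units of the state.
- get_state(): the state, without advancing time (a new reading comes with each control period).
- camera(name): name is "scene" or "side" or "wrist"; returns a dict with "pixels" (400x640x3 uint8, blue, green, red), "z_map" (400x640 float32, m along the optical axis (not along the pixel's ray), 0 where there is no reading), "intrinsics" (3x3 intrinsics, pixels), "xyz" and "rotation" of the camera in the world. Camera axes: x right, y up, looking along -z (the intrinsics and any distortion apply to the point x, -y, -z); pixel columns grow to the right and rows downward; lengths in m; the calibration is good to about 2 mm. A picture is of the moment at which its call begins.
- job_done(): hands the job in, once; it reports no verdict.
Trained networks look in a picture, given as the dict that the camera call returned (one of the last four; its "shot" number tells which), for a name from the list of things; names that differ only in an ending like _2 or _b are one class to them, and where a whole thing is asked for, a point or a joint stands for the part that bears it (a point fixed in the world has none). Each returns a list of dicts, best first, with "conf" (0 to 1); they miss things now and then, are a little off and sometimes report something else, mostly with a low value. They report only what shows in the picture. A call takes as long as a camera call. They do not tell look-alikes from the thing itself.
- spot_in(name, picture): "pixel" ([column, row] in pixels, amid what is visible of it).
- outline_of(name, picture): "mask" (400x640 bool, what is visible of it) and "pixel" ([column, row] in pixels, amid what is visible of it).
The state is a dict: "t": time; "joints": joint angles; "qd": joint speeds; "joint_torque": joint torques, N m; "position": TCP position; "tool_rot": TCP orientation; "wrist_force": force on the tool from outside, world axes, zero at the start; "torque": the same for the moment, N m; "finger_gap": opening from 0.0 (shut) to 1.0 (fully open).
Only numpy, scipy, OpenCV 4.12 (cv2) and the standard library are available. Lean on these libraries where they do the work, as an engineer would, in place of code of your own. Each camera call takes 0.05 s, during which the arm holds its last target.

### The job

The ejector pin is still standing up between the jaws of the V-block: knock it fully home with the mallet (never push it with the gripper or the barrel) and set the mallet back down on the bench, clear of the block. Then lift the damper barrel out of its rubber cradle, lay it lengthwise and centred in the V, and finish while still holding it there, pressed firmly down onto both flanks of the V with a good deal more than its own weight. Leave the other things on the bench where they are.

Things in the scene. Friction and masses are not known exactly. Their poses are not given: they have to be found in the camera images.
- vblock: Steel V-block fixed to the bench: base plate 146 x 92 x 12 mm with two V jaws. Origin: centre of its underside; z up, x along the groove. Jaws 20 mm long, centred at x = +-48 mm (75 mm clear between them), 68 mm wide. The 90-degree V opens upward, apex 28 mm and jaw tops 50 mm above the bench; the seated 40 mm barrel's axis is 56.3 mm above the bench.
- v_left: The V's flank on the block's +y side (both jaws), fixed, ground smooth and lightly oiled (friction about 0.12); same origin and axes as vblock.
- v_right: The V's flank on the block's -y side (both jaws), fixed, ground smooth and lightly oiled (friction about 0.12); same origin and axes as vblock.
- v_seat (a point): Fixed point where the middle of the seated barrel's axis belongs: 56.3 mm above the bench, midway between the jaws; x along the groove, z up.
- pin (a joint): Travel of the ejector pin in m: 0 fully up, 0.026 fully home on its stop. It starts between 0 and 0.006. Down is positive. The pin has no return spring: a friction collar resists with about 7 N and it stays wherever it is left.
- pin_top (a point): Centre of the top face of the upright steel ejector pin (head 14 mm diameter, shank 8 mm) that stands in the middle of the V-block between the two jaws. 58 mm above the bench with the pin up, 32 mm with it fully home (4 mm below a seated barrel). z up.
- mallet_head (a point): Centre of the mallet's head. The mallet (0.42 kg, mostly head) stands on one face of its head, a black rubber cylinder 38 mm diameter, 84 mm tall, axis vertical: centre 42 mm above the bench, striking face 42 mm below the centre. The wooden handle, 22 x 22 mm in section, runs level from mid-head along this point's -x and ends 138 mm from the head's axis.
- mallet_grip (a point): Point on the mallet's handle axis, 50 mm from the head's axis, 42 mm above the bench; same axes as mallet_head (handle along x, 22 mm wide in y).
- barrel_center (a point): Centre of the damper barrel: bare aluminium cylinder 40 mm diameter, 150 mm long, about 0.25 kg, with a short steel stub (14 mm long) on each end. Its axis is this point's x. It lies level in a rubber cradle, its axis 31 mm above the bench, and is free in the middle. Either end may face either way.
- cradle: Low black rubber rest fixed to the bench, 135 x 70 mm, in which the barrel lies at the start: a 3 mm mat with two end supports centred 55 mm from the middle along x, each 18 mm long, 60 mm wide and 18 mm high at its ribs, 92 mm clear between them. Origin: centre of the underside; x along the barrel.
- socket_large: Bystander, to be left alone: steel hex socket, 36 mm diameter, 40 mm tall, standing. Origin: centre of its underside.
- socket_small: Bystander, to be left alone: steel hex socket, 26 mm diameter, 34 mm tall, standing. Origin: centre of its underside.
- spacer: Bystander, to be left alone: yellow plastic bleed block, cross-shaped, 52 x 30 x 12 mm, lying flat. Origin: centre of its underside.
- wrench: Bystander, to be left alone: steel open spanner lying flat, along its x.
- strainer_cup: Bystander, to be left alone: steel bowl, 72 mm diameter, 35 mm tall. Origin: centre of its underside.
- oil_bottle: Bystander, to be left alone: white plastic bottle, 44 mm diameter, 100 mm tall, standing. Origin: centre of its underside.
- bearing: Bystander, to be left alone: steel ring, 42 mm outside diameter, 12 mm tall, lying flat. Origin: centre of its underside.
Not all that is in view belongs to the job. There is more than one size of the part that bears barrel_center; the job needs the larger.

How it is judged (in metres and radians):
On the way, in this order (a step that is already met when the one before it is completed fails the run):
1. the mallet is lifted off the bench (height (world z) of mallet_head above 0.055 m and contact force between the fingers and mallet above 1 N), for 0.1 s.
2. the mallet has driven the pin home and bears on it (value of joint pin above 0.0235 m and contact force between mallet and pin above 1 N).
3. the mallet is down on the bench, released and clear of the block (height (world z) of mallet_head below 0.06 m and horizontal distance between mallet_head and vblock above 0.09 m and contact force between the fingers and mallet below 0.2 N), for 0.2 s.
4. the barrel lies in the V, pressed on both flanks by the gripper (z of barrel_center in the frame of vblock between 0.0525 and 0.0595 m and y of barrel_center in the frame of vblock between -0.0035 and 0.0035 m and x of barrel_center in the frame of vblock between -0.016 and 0.016 m and angle between the x axis of barrel_center and the x axis of vblock, either way round below 0.06 rad and contact force between barrel and v_left above 4 N and contact force between barrel and v_right above 4 N and contact force between the fingers and barrel above 2 N), for 0.3 s.
At the end, for the whole second after the job is handed in: Barrel in the V (axis within 3.5 mm in height and sideways, 16 mm lengthwise, 0.06 rad), fingers still on it, over 4 N on each flank; pin within 2.5 mm of home; mallet released, at rest on the bench, head 90 mm or more from the block's centre (all of step 3 and all of step 4 and value of joint pin above 0.0235 m and linear speed of each of barrel, mallet below 0.02 m/s); the arm keeps its last pose, push and grip.
It fails at once if the gripper pushed the pin (contact force between any of the fingers, the arm and pin above 1.5 N).
It fails at once if the barrel was pushed onto the pin (contact force between barrel and pin above 3 N).
It fails at once if a bystander was disturbed (distance of any of socket_large, socket_small, spacer, wrench, strainer_cup, oil_bottle, bearing from where it was at the start of the episode above 0.03 m).
It also fails if it takes over 61 s, if anything falls off the work surface, if the arm or the gripper's body presses on something with over 40 N, if the wrist force passes 120 N, or if a joint passes its speed limit or range.

## Working session

There is one attempt and no reset: what is moved stays moved. The work goes in short steps, Python scripts to look and compute and a tool call to move; the robot and the scene stay as the last step left them, time stands still between calls to the robot, and variables do not carry over. Pictures are saved under pics/ and viewed, and the job is handed in when it is done.

Besides the shell and the picture viewer there is one more tool, called as a command line: name --pt "numbers of a row" for each row, then --argument value for the rest. move_arm: Moves the arm, as the interface text tells. Its arguments: {"type":"object","properties":{"increments":{"type":"array","items":{"type":"array","items":{"type":"number"}}},"newtons":{"type":"number"}},"required":["increments"]}

```bash
mkdir -p pics; cat > h.py <<'E'
from bench import *
import numpy as np, cv2
from scipy.spatial.transform import Rotation as R
def pts(c,mask=None):
    K=c["intrinsics"];z=c["z_map"];v,u=np.nonzero((z>0) if mask is None else (mask&(z>0)))
    d=z[v,u];x=(u-K[0,2])/K[0,0]*d;y=(v-K[1,2])/K[1,1]*d
    P=np.stack([x,-y,-d],1)
    return P@np.array(Rot(c)).T+np.array(c["xyz"]),u,v
def Rot(c):
    r=np.array(c["rotation"])
    return r if r.shape==(3,3) else R.from_euler('xyz',r,degrees=True).as_matrix()
def proj(c,P):
    p=(np.array(P)-c["xyz"])@Rot(c);K=c["intrinsics"]
    return K[0,0]*p[...,0]/-p[...,2]+K[0,2],K[1,1]*-p[...,1]/-p[...,2]+K[1,2]
E
python3 - <<'E'
from h import *
s=get_state();print(s)
for n in("scene","side","wrist"):
    c=camera(n);cv2.imwrite(f"pics/{n}0.png",c["pixels"]);print(n,c["xyz"],c["rotation"],c["intrinsics"],[k for k in c])
    for t in("vblock","pin_top","mallet_head","mallet_grip","barrel_center","cradle"):
        print(t,[(d["pixel"],round(d["conf"],2)) for d in spot_in(t,c)])
E
```

```text
{'t': 0.0, 'joints': array([-7.70790947e+01,  2.18428795e+01,  7.43850585e+01,  3.36717990e-04,
        8.38603438e+01, -1.23350117e+01]), 'qd': array([ 0.08152927,  0.04917247,  0.04528926, -0.02452041, -0.11950183,
        0.0274705 ]), 'joint_torque': array([-4.28009826e-04, -4.48461199e+01, -2.31282806e+01, -2.49415070e-04,
        4.70202984e-03,  3.01259126e-05]), 'position': array([ 0.23460124, -0.49712297,  0.23069229]), 'tool_rot': array([-8.99808136e+01,  8.61722552e-02, -6.47441049e+01]), 'wrist_force': array([ 0.18359507, -0.09805592, -0.18217113]), 'torque': array([-0.01689904,  0.01937712,  0.06886989]), 'finger_gap': 0.9977319345089916}
scene [ 1.01871065 -0.56419337  0.55969057] [56.84583031  0.21056478 35.70753007] [[404.59710629   0.         319.5572273 ]
 [  0.         404.59710629 194.39162567]
 [  0.           0.           1.        ]] ['pixels', 'z_map', 'intrinsics', 'xyz', 'rotation', 'shot']
vblock [([287.3, 214.8], 0.67)]
pin_top [([285.0, 205.5], 0.52)]
mallet_head [([182.3, 247.9], 0.94)]
mallet_grip [([184.7, 254.8], 0.94)]
barrel_center [([341.7, 168.4],
[... 250 characters left out ...]
.           1.        ]] ['pixels', 'z_map', 'intrinsics', 'xyz', 'rotation', 'shot']
vblock [([335.4, 219.2], 0.7), ([262.5, 235.8], 0.7)]
pin_top [([252.1, 199.7], 0.38)]
mallet_head [([364.3, 176.7], 0.93)]
mallet_grip [([361.6, 174.1], 0.89)]
barrel_center [([324.9, 270.2], 0.65), ([388.3, 317.1], 0.6)]
cradle [([324.6, 285.9], 0.74)]
wrist [ 0.29941255 -0.46827169  0.37461879] [-1.63001026e+01  2.40104528e-02 -6.47920319e+01] [[303.73984041   0.         317.64103056]
 [  0.         303.73984041 200.66108818]
 [  0.           0.           1.        ]] ['pixels', 'z_map', 'intrinsics', 'xyz', 'rotation', 'shot']
vblock []
pin_top []
mallet_head []
mallet_grip []
barrel_center []
cradle []
```

View pics/scene0.png

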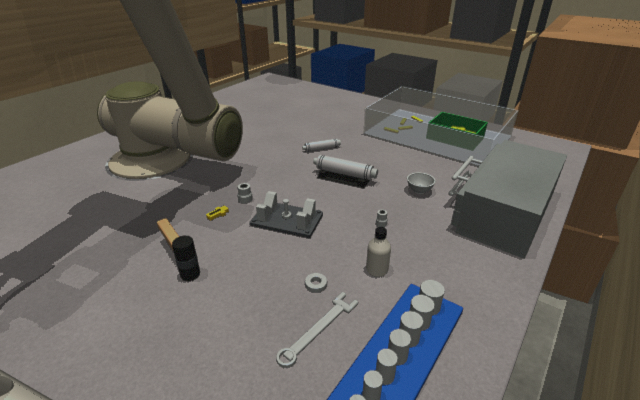

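View pics/side0.png

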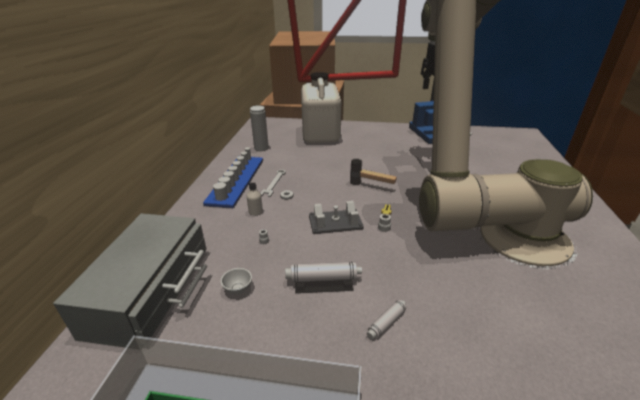

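View pics/wrist0.png

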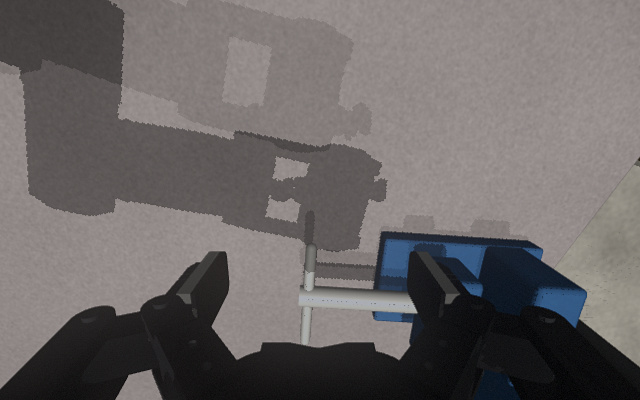

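Scene: mallet head (185,258) with its handle running to (165,228). V-block at (287,215), pin between jaws at (286,206). Cradled larger barrel at (345,168); a smaller look-alike lies loose at (321,145). Side view: large barrel (324,272), small one (388,318), mallet head (356,172). Candidates for barrel_center are these two; I choose the cradled, larger one. Measuring now.

```bash
cat > meas.py <<'E'
from h import *
np.set_printoptions(precision=4,suppress=True)
for n in("scene","side"):
    c=camera(n)
    for t in("vblock","pin_top","mallet_head","barrel_center","cradle","socket_large","socket_small","spacer","wrench","strainer_cup","oil_bottle","bearing"):
        for d in outline_of(t,c)[:3]:
            if d["conf"]<.3: continue
            P,u,v=pts(c,d["mask"])
            if len(P)<5: continue
            lo,hi=np.percentile(P,[3,97],0)
            xy=P[:,:2].astype(np.float32); r=cv2.minAreaRect(xy)
            print(n,t,round(d["conf"],2),len(P),"med",np.median(P,0),"lo",lo,"hi",hi,"rect",np.round(r[0],4),np.round(r[1],3),round(r[2],1))
    np.savez(f"{n}.npz",**{k:np.array(c[k]) for k in c})
    im=c["pixels"]
    if n=="scene": cv2.imwrite("pics/crop1.png",cv2.resize(im[130:290,150:400],None,fx=3.2,fy=3.2,interpolation=cv2.INTER_CUBIC))
    else: cv2.imwrite("pics/crop2.png",cv2.resize(im[150:340,220:420],None,fx=3,fy=3,interpolation=cv2.INTER_CUBIC))
E
python3 meas.py
```

```text
scene vblock 0.6 2081 med [ 0.524  -0.0137  0.0126] lo [ 0.4639 -0.0582  0.0022] hi [0.5921 0.0456 0.0492] rect [0.5015 0.021 ] [0.167 0.151] 17.0
scene pin_top 0.41 72 med [ 0.5199 -0.0039  0.0417] lo [ 0.4559 -0.0082 -0.0004] hi [0.5253 0.0674 0.0563] rect [0.4883 0.03  ] [0.015 0.103] 41.1
scene mallet_head 0.9 1281 med [ 0.4846 -0.2474  0.0521] lo [ 0.3552 -0.2653 -0.0001] hi [ 0.4968 -0.2053  0.0841] rect [ 0.3897 -0.2036] [0.055 0.238] 68.6
scene mallet_head 0.56 918 med [0.5281 0.2284 0.0391] lo [0.4381 0.2081 0.0137] hi [0.6028 0.2556 0.0508] rect [0.4985 0.2699] [0.214 0.119] 7.9
scene barrel_center 0.76 241 med [0.3786 0.3343 0.0192] lo [0.3458 0.2939 0.0087] hi [0.408  0.3773 0.0264] rect [0.3773 0.3358] [0.112 0.025] 56.7
scene cradle 0.91 505 med [0.5246 0.2212 0.0029] lo [ 0.4661  0.1965 -0.0001] hi [0.5878 0.2485 0.0179] rect [0.5204 0.2238] [0.142 0.05 ] 11.2
scene socket_large 0.82 223 med [ 0.3888 -0.0041  0.0221] lo [ 0.3727 -0.0128  0.0024] hi [0.3965 0.0119 0.0411] rect [0.3838 0.0007] [0.032 0.027] 84.8
scene socket_small 0.48 172 med [0.7053 0.104  0.0205] lo [
[... 2803 characters left out ...]
 lo [ 0.7368 -0.2923  0.0028] hi [ 0.7746 -0.124   0.013 ] rect [ 0.7562 -0.2061] [0.182 0.037] 86.7
side strainer_cup 0.87 628 med [0.7176 0.2815 0.0252] lo [0.6825 0.2616 0.0066] hi [0.7434 0.3264 0.038 ] rect [0.7069 0.2818] [0.098 0.071] 62.9
side strainer_cup 0.63 1134 med [0.519  0.0128 0.0158] lo [ 0.4508 -0.0405  0.0082] hi [0.585 0.055 0.052] rect [ 0.5219 -0.0111] [0.145 0.116] 16.2
side oil_bottle 0.74 367 med [ 0.7606 -0.0087  0.0524] lo [ 0.7446 -0.023   0.0085] hi [ 0.7808 -0.0014  0.1009] rect [ 0.7995 -0.0737] [0.042 0.168] 33.1
side oil_bottle 0.46 1162 med [0.516  0.0132 0.0157] lo [ 0.4505 -0.0431  0.0069] hi [0.5845 0.0544 0.0523] rect [ 0.5218 -0.0113] [0.145 0.116] 17.5
```

```bash
cat > fit.py <<'E'
from h import *
np.set_printoptions(precision=4,suppress=True)
for n in("scene","side"):
    c=dict(np.load(n+".npz"))
    P,u,v=pts(c)
    b=P[(abs(P[:,0]-.52)<.03)&(abs(P[:,1]+.12)<.03)]; print(n,"bench z",np.median(b[:,2]))
    z0=np.median(b[:,2]) ; P=P-[0,0,z0]
    reg=(abs(P[:,0]-.52)<.11)&(abs(P[:,1])<.09)
    q=P[reg&(P[:,2]>.008)&(P[:,2]<.0145)]; r=cv2.minAreaRect(q[:,:2].astype(np.float32)); print("plate",len(q),r)
    q=P[reg&(P[:,2]>.046)&(P[:,2]<.052)]; print("jawtop",len(q),q.mean(0),cv2.minAreaRect(q[:,:2].astype(np.float32)))
    q=P[(np.hypot(P[:,0]-.52,P[:,1]+.003)<.018)&(P[:,2]>.03)]; print("pin",len(q),q.max(0),np.median(q,0)); t=q[q[:,2]>q[:,2].max()-.004];print(len(t),t.mean(0),t.min(0),t.max(0))
    # mallet
    q=P[(abs(P[:,0]-.47)<.06)&(abs(P[:,1]+.24)<.06)&(P[:,2]>.078)];print("head top",len(q),cv2.minEnclosingCircle(q[:,:2].astype(np.float32)))
    q=P[(abs(P[:,0]-.42)<.1)&(abs(P[:,1]+.22)<.08)&(P[:,2]>.048)&(P[:,2]<.056)&(P[:,0]<.462)];r=cv2.minAreaRect(q[:,:2].astype(np.float32));l=cv2.fitLine(q[:,:2].astype(np.float32),2,0,.01,.01).ravel();print("handle",len(q),r,l,np.degrees(np.arctan2(l[1],l[0])))
    # barrel
    q=P[(abs(P[:,0]-.52)<.12)&(abs(P[:,1]-.24)<.05)&(P[:,2]>.04)&(P[:,2]<.06)];l=cv2.fitLine(q[:,:2].astype(np.float32),2,0,.01,.01).ravel()
    d=(q[:,:2]-l[2:])@l[:2];print("barrel",len(q),l,np.degrees(np.arctan2(l[1],l[0])),d.min(),d.max(),l[2:]+l[:2]*(d.min()+d.max())/2,q[:,2].max())
E
python3 fit.py
```

```text
scene bench z -0.0004403611702580301
plate 977 ((0.5192172527313232, -0.0026408880949020386), (0.14682288467884064, 0.0951293334364891), 17.361629486083984)
jawtop 190 [ 0.5198 -0.0027  0.0485] ((0.5187607407569885, -0.0024413801729679108), (0.1180453971028328, 0.0709400326013565), 17.07158088684082)
pin 49 [0.5261 0.0036 0.0578] [ 0.5209 -0.0044  0.0524]
20 [ 0.5196 -0.0024  0.0557] [ 0.5124 -0.0095  0.0542] [0.5261 0.0036 0.0578]
head top 260 ((0.4787643253803253, -0.24750976264476776), 0.02022092416882515)
handle 265 ((0.3912423253059387, -0.2190449833869934), (0.0221676267683506, 0.08809737861156464), 71.58332061767578) [ 0.942  -0.3355  0.3885 -0.2195] -19.602297
barrel 460 [0.975  0.2223 0.5276 0.2328] 12.843996 -0.08201510142222139 0.08297438321260255 [0.5281 0.2329] 0.052791007521589606
side bench z 0.003429806843284644
plate 621 ((0.5183335542678833, -0.0004252120852470398), (0.14529381692409515, 0.09267023205757141), 17.439905166625977)
jawtop 99 [0.5179 0.0001 0.0484] ((0.5180681347846985, -0.0016835257411003113), (0.11617372184991837, 0.06983079761266708), 17.229461669921875)
pin 29 [0.5233 0.0054 0.0568] [0.5188 0.0007 0.0525]
13 [ 0.5183 -0.0019  0.0553] [ 0.5135 -0.0102  0.0534] [0.5233 0.0054 0.0568]
head top 59 ((0.4773475229740143, -0.24489359557628632), 0.019507085904479027)
handle 152 ((0.40274637937545776, -0.22070111334323883), (0.02860131673514843, 0.11898725479841232), 71.65518188476562) [ 0.9562 -0.2928  0.4029 -0.2182] -17.028036
barrel 715 [0.9806 0.1959 0.522  0.2465] 11.294867 -0.08410180140236016 0.08518094238242864 [0.5225 0.2466] 0.05238382099716854
```

View pics/crop1.png

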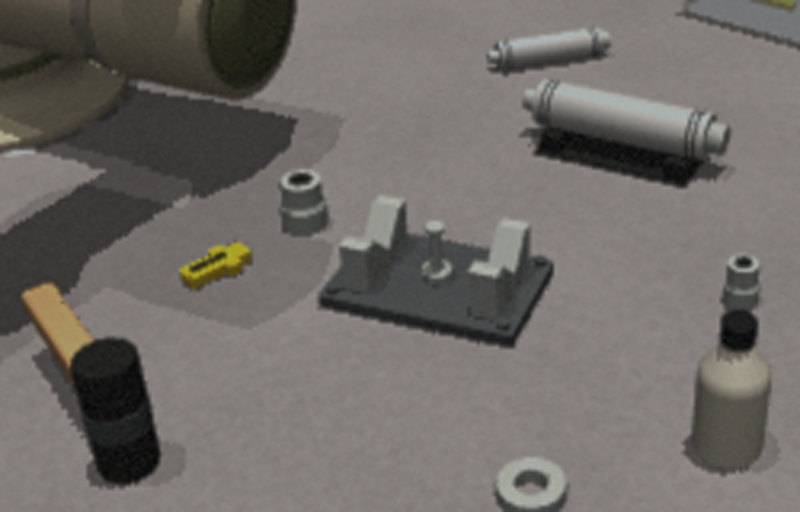

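View pics/crop2.png

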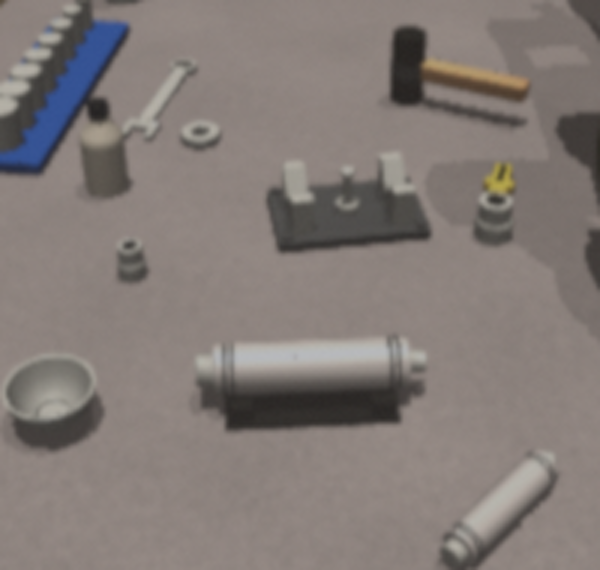

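```bash
cat > plan.py <<'E'
from h import *
import sys
def rows(x,y,z,psi,n,pitchfix=True):
    s=get_state();p=np.array(s["position"]);M=R.from_euler('xyz',s["tool_rot"],degrees=True)
    T=R.from_euler('xyz',[-90,0,psi],degrees=True);t=np.array([x,y,z])
    rv=(M.inv()*T).as_rotvec()
    print("pos",p.round(4),"rot",np.round(s["tool_rot"],2),"t",s["t"],"gap",round(s["finger_gap"],3),"F",np.round(s["wrist_force"],1),"n>=",np.linalg.norm(t-p)/.0625,np.degrees(np.linalg.norm(rv))/10.7)
    for i in range(n):
        d=M.inv().apply((t-p)/n)*1000
        print([round(float(a),3) for a in rv/n]+[round(float(a),1) for a in d])
        M=M*R.from_rotvec(rv/n)
    print("joints",s["joints"].round(1))
a=sys.argv
rows(*map(float,a[1:5]),int(a[5]))
E
python3 plan.py 0.431 -0.231 0.2 71.6 14
```

```text
pos [ 0.2347 -0.4974  0.2313] rot [-90.     0.   -64.74] t 2.35 gap 0.998 F [-0.1  0.2  0.8] n>= 5.318451188687467 12.74223443944185
[-0.0, -0.17, -0.0, -11.2, 2.2, 20.8]
[-0.0, -0.17, -0.0, -7.5, 2.2, 22.4]
[-0.0, -0.17, -0.0, -3.6, 2.2, 23.4]
[-0.0, -0.17, -0.0, 0.4, 2.2, 23.6]
[-0.0, -0.17, -0.0, 4.3, 2.2, 23.2]
[-0.0, -0.17, -0.0, 8.2, 2.2, 22.2]
[-0.0, -0.17, -0.0, 11.8, 2.2, 20.5]
[-0.0, -0.17, -0.0, 15.1, 2.2, 18.2]
[-0.0, -0.17, -0.0, 18.0, 2.2, 15.3]
[-0.0, -0.17, -0.0, 20.3, 2.2, 12.1]
[-0.0, -0.17, -0.0, 22.1, 2.2, 8.5]
[-0.0, -0.17, -0.0, 23.2, 2.2, 4.6]
[-0.0, -0.17, -0.0, 23.6, 2.2, 0.6]
[-0.0, -0.17, -0.0, 23.4, 2.2, -3.4]
joints [-77.1  21.8  74.3   0.   83.9 -12.3]
```

move_arm --pt "0 -0.17 0 -11 2 21 1" --pt "0 -0.17 0 -7.5 2 22 1" --pt "0 -0.17 0 -3.5 2 23 1" --pt "0 -0.17 0 0.5 2 23.5 1" --pt "0 -0.17 0 4.5 2 23 1" --pt "0 -0.17 0 8 2 22 1" --pt "0 -0.17 0 12 2 20.5 1" --pt "0 -0.17 0 15 2 18 1" --pt "0 -0.17 0 18 2 15 1" --pt "0 -0.17 0 20.5 2 12 1" --pt "0 -0.17 0 22 2 8.5 1" --pt "0 -0.17 0 23 2 4.5 1" --pt "0 -0.17 0 23.5 2 0.5 1" --pt "0 -0.17 0 23.5 2 -3.5 1" --newtons 100

```text
t: 4.1
position: [0.4267, -0.2193, 0.2029]
tool_rot: [-90.1, 0.1, 76.0]
wrist_force: [0.4, -0.3, -0.6]
finger_gap: 1.001
```

```bash
cat > wr.py <<'E'
from h import *
import sys
c=camera("wrist");cv2.imwrite(f"pics/{sys.argv[1]}.png",c["pixels"]);np.savez("wrist.npz",**{k:np.array(c[k]) for k in c})
print(c["xyz"],c["rotation"])
E
python3 wr.py w1; python3 plan.py 0.431 -0.231 0.2 71.6 3
```

```text
[ 0.3574122  -0.20299252  0.34603595] [-1.64250058e+01  6.74953408e-02  7.59180694e+01]
pos [ 0.4275 -0.2172  0.2027] rot [-9.010e+01  2.000e-02  7.645e+01] t 4.15 gap 1.0 F [-0.9  1.8 -0.1] n>= 0.23173240700141973 0.45371411301715886
[0.001, 0.028, -0.0, -4.2, 0.9, -2.2]
[0.001, 0.028, -0.0, -4.1, 0.9, -2.3]
[0.001, 0.028, -0.0, -4.1, 0.9, -2.4]
joints [ -41.1   16.2   88.     0.    75.7 -117.6]
```

View pics/w1.png

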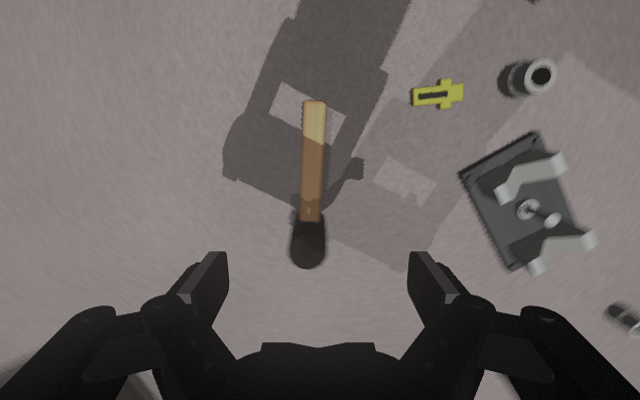

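Wrist view: handle from (314,103) to (311,218), head at (308,245), block at (525,200) with pin (530,210). I'll re-measure from a settled picture.

```bash
cat > wfit.py <<'E'
from h import *
np.set_printoptions(precision=4,suppress=True)
c=camera("wrist");s=get_state();print(s["position"],s["tool_rot"])
P,u,v=pts(c)
b=P[(P[:,2]<.01)];print("bench z",np.median(b[:,2]))
q=P[(abs(P[:,0]-.42)<.1)&(abs(P[:,1]+.22)<.06)&(P[:,2]>.045)&(P[:,2]<.06)]
r=cv2.minAreaRect(q[:,:2].astype(np.float32));print("handle",len(q),r)
q=P[(abs(P[:,0]-.47)<.06)&(abs(P[:,1]+.24)<.06)&(P[:,2]>.076)&(P[:,2]<.092)];print("head top",len(q),q.mean(0),cv2.minEnclosingCircle(q[:,:2].astype(np.float32)))
reg=(abs(P[:,0]-.52)<.11)&(abs(P[:,1])<.09)
q=P[reg&(P[:,2]>.008)&(P[:,2]<.016)]; print("plate",len(q),cv2.minAreaRect(q[:,:2].astype(np.float32)))
q=P[reg&(P[:,2]>.046)&(P[:,2]<.0535)]; print("jawtop",len(q),cv2.minAreaRect(q[:,:2].astype(np.float32)))
q=P[(np.hypot(P[:,0]-.5187,P[:,1]+.002)<.018)&(P[:,2]>.048)]; print("pin",len(q),q.mean(0) if len(q) else 0)
E
python3 wfit.py
```

```text
[ 0.4269 -0.2185  0.2028] [-90.0899   0.0651  75.8919]
bench z 0.0006358257681358115
handle 2879 ((0.4101741909980774, -0.22638382017612457), (0.03772079572081566, 0.13535356521606445), 73.390380859375)
head top 1222 [ 0.4754 -0.2454  0.0841] ((0.4770325720310211, -0.24582649767398834), 0.019128303974866867)
plate 5415 ((0.5185449123382568, -0.002157941460609436), (0.14667552709579468, 0.09248558431863785), 16.998382568359375)
jawtop 1423 ((0.5187506079673767, -0.0019285716116428375), (0.11847995221614838, 0.06882108002901077), 17.059579849243164)
pin 182 [ 0.5179 -0.0031  0.0565]
```

```bash
cat >> wfit.py <<'E'
q=P[(abs(P[:,0]-.42)<.1)&(abs(P[:,1]+.22)<.06)&(P[:,2]>.047)&(P[:,2]<.057)&(np.hypot(P[:,0]-.4775,P[:,1]+.246)>.035)]
r=cv2.minAreaRect(q[:,:2].astype(np.float32));print("handle",len(q),r,q.mean(0))
E
python3 wfit.py|tail -1
```

```text
handle 2417 ((0.39561107754707336, -0.21983864903450012), (0.021987520158290863, 0.10399843007326126), 72.16372680664062) [ 0.3931 -0.2189  0.0532]
```

```bash
python3 plan.py 0.4318 -0.2313 0.09 72.2 4
```

```text
pos [ 0.4265 -0.2194  0.2029] rot [-90.09   0.1   75.62] t 4.25 gap 1.001 F [ 0.8  0.8 -1.2] n>= 1.8179523268893865 0.32031164845394655
[0.0, 0.015, -0.0, -2.5, 28.2, -2.0]
[0.0, 0.015, -0.0, -2.5, 28.2, -2.0]
[0.0, 0.015, -0.0, -2.5, 28.2, -2.1]
[0.0, 0.015, -0.0, -2.4, 28.2, -2.1]
joints [ -41.4   16.2   88.    -0.    75.7 -117. ]
```

move_arm --pt "0 0.015 0 -2.5 28 -2 1" --pt "0 0.015 0 -2.5 28 -2 1" --pt "0 0.015 0 -2.5 28 -2 1" --pt "0 0.015 0 -2.5 28 -2 1" --pt "0 0 0 0 0 0 1"

```text
t: 4.88
position: [0.4307, -0.2366, 0.0892]
tool_rot: [-90.3, 0.2, 71.0]
wrist_force: [-0.4, -0.3, 0.6]
finger_gap: 0.999
```

```bash
python3 plan.py 0.4318 -0.2313 0.017 72.2 4
```

```text
pos [ 0.4307 -0.2366  0.0892] rot [-90.29   0.24  71.01] t 4.875 gap 0.999 F [-0.4 -0.3  0.6] n>= 1.1585036138593607 0.1168994231095651
[0.001, -0.005, -0.001, 1.4, 18.0, 0.3]
[0.001, -0.005, -0.001, 1.4, 18.0, 0.2]
[0.001, -0.005, -0.001, 1.4, 18.0, 0.2]
[0.001, -0.005, -0.001, 1.4, 18.0, 0.2]
joints [-4.260e+01  2.520e+01  9.590e+01 -1.000e-01  5.850e+01 -1.135e+02]
```

move_arm --pt "0.001 -0.005 0 1.3 18 0.2 1" --pt "0.001 -0.005 0 1.3 18 0.2 1" --pt "0.001 -0.005 0 1.3 18 0.2 1" --pt "0.001 -0.005 0 1 16 0.2 1" --pt "0 0 0 0 0 0 1"

```text
t: 5.5
position: [0.4336, -0.237, 0.0238]
tool_rot: [-90.6, 0.5, 71.6]
wrist_force: [0.2, -0.0, 0.7]
finger_gap: 0.999
```

```bash
python3 plan.py 0.4318 -0.2313 0.017 72.2 1;python3 wr.py w2
```

```text
pos [ 0.4336 -0.237   0.0238] rot [-90.6    0.52  71.64] t 5.5 gap 0.999 F [ 0.2 -0.   0.7] n>= 0.14387000354194657 0.09046027615206113
[0.01, -0.01, -0.009, 4.9, 6.7, 3.5]
joints [ -42.3   31.3   99.6   -0.3   48.3 -113.7]
[ 0.36498618 -0.21409763  0.16630245] [-16.90614902   0.49537111  71.59439983]
```

View pics/w2.png

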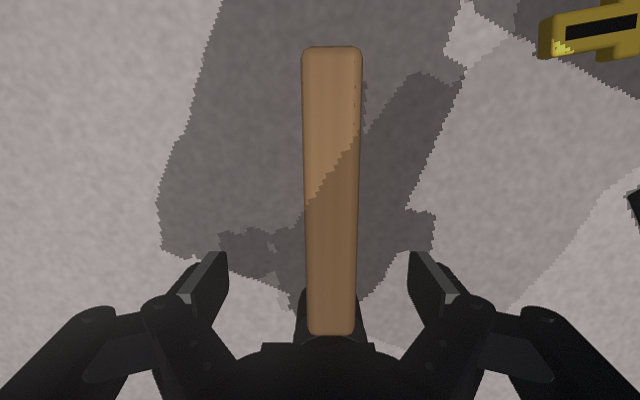

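Handle lies straddled between the pads (pads at columns 215 and 423, handle at 305-360). Small correction, then close.

move_arm --pt "0.01 -0.01 -0.009 5 6 3.5 1" --pt "0 0 0 0 0 0 1"

```text
t: 5.8
position: [0.4326, -0.2319, 0.0197]
tool_rot: [-90.2, 0.1, 72.2]
wrist_force: [-1.1, 0.2, 0.1]
finger_gap: 1.0
```

```bash
python3 plan.py 0.4318 -0.2313 0.017 72.2 1
```

```text
pos [ 0.4326 -0.2319  0.0197] rot [-9.021e+01  8.000e-02  7.220e+01] t 5.8 gap 1.0 F [-1.1  0.2  0.1] n>= 0.046017573895159605 0.02140631748079416
[0.004, 0.0, -0.001, 0.3, 2.7, 1.0]
joints [ -42.1   31.7  100.     0.    48.1 -114.3]
```

move_arm --pt "0.003 0 0 0.3 2 1 0" --pt "0 0 0 0 0 0 0" --pt "0 0 0 0 0 0 0" --pt "0 0 0 0 0 0 0" --pt "0 0 0 0 0 0 0" --pt "0 0 0 0 0 0 0" --pt "0 0 0 0 0 0 0" --newtons 110

```text
t: 6.68
position: [0.4321, -0.2315, 0.0184]
tool_rot: [-90.1, 0.1, 72.2]
wrist_force: [-0.2, -0.0, 0.7]
finger_gap: 0.243
```

```bash
python3 plan.py 0.4318 -0.2313 0.017 72.2 1;python3 wr.py w3
```

```text
pos [ 0.4321 -0.2315  0.0184] rot [-90.11   0.11  72.2 ] t 6.675 gap 0.243 F [-0.2 -0.   0.7] n>= 0.022634923007861033 0.014324641315400732
[0.002, -0.0, -0.002, 0.0, 1.4, 0.4]
joints [-4.200e+01  3.180e+01  1.001e+02 -1.000e-01  4.800e+01 -1.142e+02]
[ 0.36414863 -0.21060862  0.16152948] [-16.41809891   0.07970399  72.15193055]
```

View pics/w3.png

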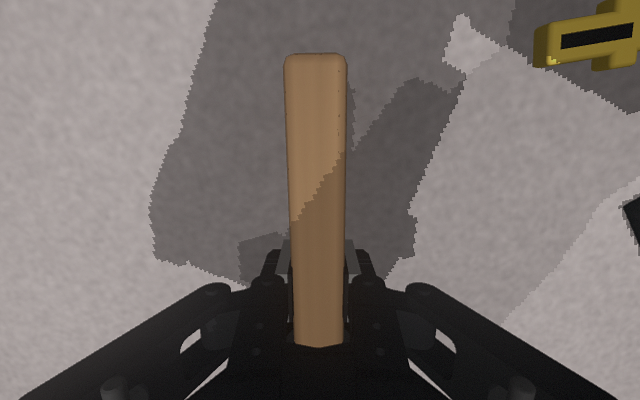

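Handle gripped squarely (opening 0.243, about 21 mm). Lifting.

move_arm --pt "0 0 0 0 -12 0 0" --pt "0 0 0 0 -25 0 0" --pt "0 0 0 0 -35 0 0" --pt "0 0 0 0 -30 0 0" --pt "0 0 0 0 -10 0 0"

```text
t: 7.35
position: [0.4301, -0.2299, 0.1335]
tool_rot: [-89.7, -0.0, 72.2]
wrist_force: [0.3, -0.9, -4.2]
finger_gap: 0.243
```

```bash
python3 plan.py 0.5045 0.0439 0.125 17.1 9;python3 - <<'E'
from h import *
c=camera("scene");cv2.imwrite("pics/s4.png",c["pixels"])
E
```

```text
pos [ 0.4301 -0.2299  0.1335] rot [-8.969e+01 -4.000e-02  7.220e+01] t 7.35 gap 0.243 F [ 0.3 -0.9 -4.2] n>= 4.540763322811584 5.149968150679938
[-0.001, 0.107, -0.0, 31.5, 1.0, 1.4]
[-0.001, 0.107, -0.0, 31.2, 1.0, 4.8]
[-0.001, 0.107, -0.0, 30.5, 1.0, 8.1]
[-0.001, 0.107, -0.0, 29.4, 1.0, 11.3]
[-0.001, 0.107, -0.0, 28.1, 1.0, 14.4]
[-0.001, 0.107, -0.0, 26.4, 1.0, 17.3]
[-0.001, 0.107, -0.0, 24.4, 1.0, 20.0]
[-0.001, 0.107, -0.0, 22.1, 1.0, 22.5]
[-0.001, 0.107, -0.0, 19.6, 1.0, 24.7]
joints [-4.200e+01  2.160e+01  9.280e+01 -1.000e-01  6.600e+01 -1.142e+02]
```

View pics/s4.png

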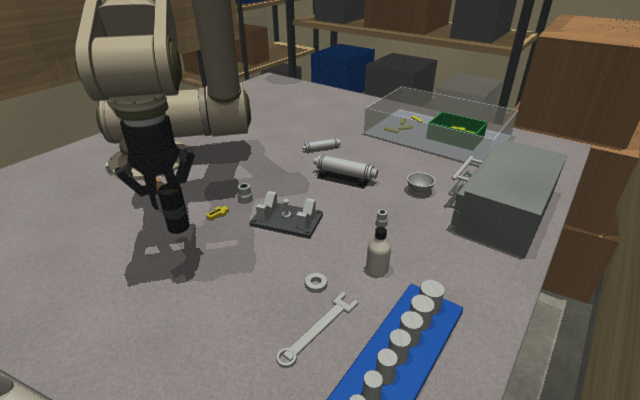

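Mallet is off the bench at (173,208), hanging upright. Next: over the pin.

move_arm --pt "0 0.107 0 31 1 1 0" --pt "0 0.107 0 31 1 5 0" --pt "0 0.107 0 30 1 8 0" --pt "0 0.107 0 29 1 11 0" --pt "0 0.107 0 28 1 14 0" --pt "0 0.107 0 26 1 17 0" --pt "0 0.107 0 24 1 20 0" --pt "0 0.107 0 18 1 18 0" --pt "0 0.05 0 8 1 8 0" --pt "0 0 0 0 0 0 0" --pt "0 0 0 0 0 0 0"

```text
t: 8.78
position: [0.4977, 0.024, 0.1133]
tool_rot: [-88.9, 1.2, 18.5]
wrist_force: [-0.4, -0.5, -4.6]
finger_gap: 0.243
```

```bash
python3 plan.py 0.5045 0.0439 0.12 17.1 2
```

```text
pos [0.4977 0.024  0.1133] rot [-88.9    1.25  18.52] t 8.775 gap 0.243 F [-0.4 -0.5 -4.6] n>= 0.3528800496217043 0.20365727086285132
[-0.01, 0.012, -0.011, 6.3, -3.3, 8.4]
[-0.01, 0.012, -0.011, 6.3, -3.4, 8.4]
joints [-11.1  24.5  91.9   0.4  65.2 -29.7]
```

move_arm --pt "-0.01 0.012 -0.011 6.3 -1 8.4 0" --pt "-0.008 0.01 -0.009 6 0 8 0" --pt "0 0 0 0 0 0 0"

```text
t: 9.15
position: [0.5044, 0.044, 0.1142]
tool_rot: [-90.0, 0.0, 17.1]
wrist_force: [0.5, 0.4, -4.1]
finger_gap: 0.241
```

```bash
python3 plan.py 0.5045 0.0439 0.1 17.1 2; python3 - <<'E'
from h import *
np.set_printoptions(precision=4,suppress=True)
for n in("scene","side"):
    c=camera(n);im=c["pixels"]
    P,u,v=pts(c)
    z0={"scene":-.0004,"side":.0034}[n]; P[:,2]-=z0
    q=P[(np.hypot(P[:,0]-.5186,P[:,1]+.002)<.045)&(P[:,2]>.065)&(P[:,2]<.19)&(im[v,u].max(1)<70)]
    print(n,len(q),q[:,2].min(),q[:,2].max());
    t=q[(q[:,2]>.165)];
    if len(t)>4: print("top",cv2.minEnclosingCircle(t[:,:2].astype(np.float32)),t[:,2].max())
    for a in np.arange(.07,.19,.02):
        t=q[abs(q[:,2]-a)<.01]
        if len(t)>4: print(round(a,2),len(t),cv2.minEnclosingCircle(t[:,:2].astype(np.float32)),t.mean(0))
    cv2.imwrite(f"pics/{n}5.png",im)
a=cv2.imread("pics/scene5.png")[120:260,200:400];b=cv2.imread("pics/side5.png")[120:260,240:440]
cv2.imwrite("pics/c5.png",np.hstack([cv2.resize(a,None,fx=2,fy=2),cv2.resize(b,None,fx=2,fy=2)]))
E
```

```text
pos [0.5044 0.044  0.1142] rot [-8.999e+01  5.000e-02  1.712e+01] t 9.15 gap 0.241 F [ 0.5  0.4 -4.1] n>= 0.22689437249836059 0.0046998363527368395
[-0.0, 0.0, -0.0, 0.0, 7.1, -0.0]
[-0.0, 0.0, -0.0, 0.0, 7.1, -0.0]
joints [ -8.4  24.5  91.6  -0.   63.9 -25.5]
scene 961 0.09627052459468392 0.18993979243974407
top ((0.5152626037597656, 0.009028695523738861), 0.03468583896756172) 0.18993979243974407
0.09 17 ((0.5244711637496948, -0.00888671725988388), 0.01625351794064045) [ 0.5294 -0.0139  0.0981]
0.11 143 ((0.5238558053970337, 0.009521917439997196), 0.033397797495126724) [ 0.5285 -0.0123  0.1101]
0.13 192 ((0.5207632780075073, 0.009296243079006672), 0.03356630355119705) [ 0.5274 -0.001   0.1304]
0.15 208 ((0.518565833568573, 0.009224778972566128), 0.033720582723617554) [ 0.5274 -0.0019  0.1496]
0.17 318 ((0.5152626037597656, 0.009028695523738861), 0.03468583896756172) [ 0.5224 -0.      0.1729]
side 82 0.09904934920081705 0.18323136311740043
top ((0.5147463083267212, 0.02186525985598564), 0.02388545125722885) 0.18323136311740043
0.11 6 ((0.5333857536315918, 0.00760352797806263), 0.002359386533498764) [0.5334 0.0079 0.1114]
0.13 5 ((0.5162498950958252, 0.00421994598582387), 0.018195101991295815) [0.5133 0.0042 0.1325]
0.15 46 ((0.5112475752830505, 0.01677602156996727), 0.02558700181543827) [0.5062 0.012  0.1512]
0.17 21 ((0.5146233439445496, 0.020929688587784767), 0.024272749200463295) [0.5119 0.0209 0.165 ]
```

View pics/c5.png

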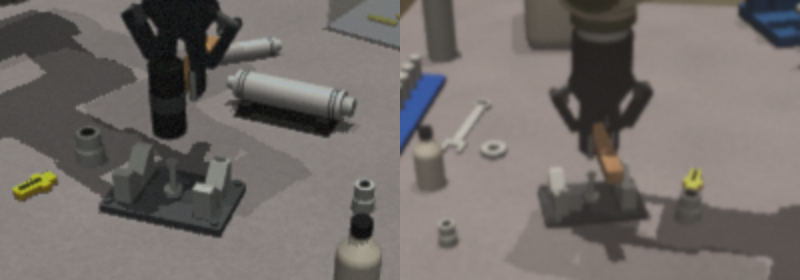

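Head hangs over the pin between the jaws (left crop head bottom (168,135), pin (172,180)). Lowering.

move_arm --pt "0 0 0 0 12 0 0" --pt "0 0 0 0 12 0 0" --pt "0 0 0 0 8 0 0" --pt "0 0 0 0 6 0 0" --pt "0 0 0 0 6 0 0"

```text
t: 9.88
position: [0.5042, 0.043, 0.0674]
tool_rot: [-90.0, 0.1, 17.1]
wrist_force: [-2.1, 1.6, 2.2]
finger_gap: 0.243
```

```bash
python3 plan.py 0.5045 0.0439 0.050 17.1 4
```

```text
pos [0.5042 0.043  0.0674] rot [-8.998e+01  7.000e-02  1.707e+01] t 9.875 gap 0.243 F [-2.1  1.6  2.2] n>= 0.2782209555661237 0.007589142872895469
[-0.0, -0.0, -0.0, 0.1, 4.3, 0.2]
[-0.0, -0.0, -0.0, 0.1, 4.3, 0.2]
[-0.0, -0.0, -0.0, 0.1, 4.3, 0.2]
[-0.0, -0.0, -0.0, 0.1, 4.3, 0.2]
joints [ -8.5  28.3  94.8  -0.   57.  -25.6]
```

Already driving it (force +6 N relative). Continue.

move_arm --pt "0 0 0 0 5 0.3 0" --pt "0 0 0 0 5 0.3 0" --pt "0 0 0 0 5 0.2 0" --pt "0 0 0 0 4 0 0"

```text
t: 10.38
position: [0.5045, 0.0436, 0.049]
tool_rot: [-90.1, -0.0, 17.1]
wrist_force: [-10.1, 9.9, 39.3]
finger_gap: 0.244
```

```bash
python3 plan.py 0.5045 0.0439 0.050 17.1 1;python3 - <<'E'
from h import *
ims=[]
for n in("scene","side"):
    c=camera(n);ims.append(c["pixels"])
a=ims[0][120:260,200:400];b=ims[1][120:260,240:440]
cv2.imwrite("pics/c6.png",np.hstack([cv2.resize(a,None,fx=2,fy=2),cv2.resize(b,None,fx=2,fy=2)]))
E
```

```text
pos [0.5045 0.0436 0.049 ] rot [-9.007e+01 -5.000e-02  1.707e+01] t 10.375 gap 0.244 F [-10.1   9.9  39.3] n>= 0.01720702971283665 0.008872460762973785
[0.001, -0.001, 0.001, 0.1, -1.0, 0.3]
joints [ -8.5  30.   95.9  -0.1  54.1 -25.5]
```

View pics/c6.png

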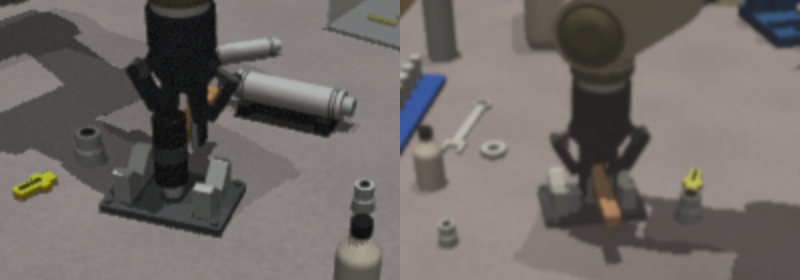

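Force rose to ~39 N with the pin on its stop (face ≈ 31 mm high). Lifting clear and checking the pin.

move_arm --pt "0 0 0 0 -10 0 0" --pt "0 0 0 0 -20 0 0" --pt "0 0 0 0 -20 0 0" --pt "0 0 0 0 -15 0 0" --pt "0 0 0 -10 0 -25 0" --pt "0 0 0 -15 0 -40 0" --pt "0 0 0 -15 0 -40 0" --pt "0 0 0 -15 0 -40 0" --pt "0 0 0 -12 0 -40 0" --pt "0 0 0 0 0 -20 0" --pt "0 0 0 0 0 0 0"

```text
t: 11.85
position: [0.5015, -0.1767, 0.1132]
tool_rot: [-89.8, -0.1, 17.2]
wrist_force: [1.2, 0.1, -4.7]
finger_gap: 0.244
```

```bash
python3 plan.py 0.485 -0.204 0.06 17.1 3;python3 - <<'E'
from h import *
np.set_printoptions(precision=4,suppress=True)
ims=[]
for n in("scene","side"):
    c=camera(n);ims.append(c["pixels"]);P,u,v=pts(c);P[:,2]-={"scene":-.0004,"side":.0034}[n]
    q=P[(np.hypot(P[:,0]-.5186,P[:,1]+.002)<.012)]; print(n,len(q),np.sort(q[:,2])[-12:])
a=ims[0][110:290,120:340];b=ims[1][100:260,240:460]
cv2.imwrite("pics/c7.png",np.hstack([cv2.resize(a,(400,330)),cv2.resize(b,(400,330))]))
E
```

```text
pos [ 0.5015 -0.1767  0.1132] rot [-89.81  -0.12  17.18] t 11.85 gap 0.244 F [ 1.2  0.1 -4.7] n>= 0.9927620917266987 0.022260791938084407
[-0.001, 0.0, 0.001, -8.0, 17.7, -7.1]
[-0.001, 0.0, 0.001, -8.0, 17.7, -7.1]
[-0.001, 0.0, 0.001, -7.9, 17.7, -7.1]
joints [-32.3  26.8  87.7   0.2  65.6 -49.6]
scene 87 [0.0317 0.0317 0.0319 0.0321 0.0321 0.0323 0.0323 0.0324 0.0324 0.0325
 0.0326 0.033 ]
side 57 [0.0289 0.0291 0.0297 0.0299 0.0313 0.0313 0.0314 0.0317 0.0321 0.0326
 0.0326 0.0332]
```

View pics/c7.png

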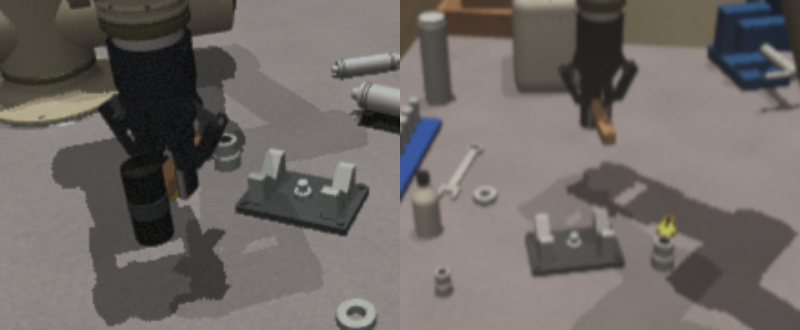

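Pin top reads 32 mm: home (crop: low pin at (302,187)). Now setting the mallet down.

move_arm --pt "0 0 0 -8 18 -7 0" --pt "0 0 0 -8 18 -7 0" --pt "0 0 0 -6 18 -6 0" --pt "0 0 0 0 15 0 0" --pt "0 0 0 0 8 0 0" --pt "0 0 0 0 3 0 0"

```text
t: 12.7
position: [0.4866, -0.1932, 0.0317]
tool_rot: [-89.7, -0.1, 17.8]
wrist_force: [0.2, -0.3, -4.3]
finger_gap: 0.239
```

```bash
python3 plan.py 0.485 -0.204 0.018 17.1 2
```

```text
pos [ 0.4866 -0.1932  0.0317] rot [-89.69  -0.14  17.83] t 12.7 gap 0.239 F [ 0.2 -0.3 -4.3] n>= 0.28072427052148635 0.07502477355942413
[-0.003, 0.006, 0.001, -2.4, 6.8, -4.9]
[-0.003, 0.006, 0.001, -2.4, 6.9, -4.9]
joints [-34.8  32.8  93.9   0.4  53.4 -52.8]
```

move_arm --pt "-0.004 0 0 0 7 0 0" --pt "0 0 0 0 5 0 0" --pt "0 0 0 0 2.5 0 0" --pt "0 0 0 0 1.5 0 0"

```text
t: 13.2
position: [0.4872, -0.1924, 0.0181]
tool_rot: [-90.1, -0.2, 17.9]
wrist_force: [-6.6, 3.5, 18.7]
finger_gap: 0.245
```

```bash
python3 plan.py 0.485 -0.204 0.018 17.1 2
```

```text
pos [ 0.4872 -0.1924  0.0181] rot [-90.06  -0.23  17.91] t 13.2 gap 0.245 F [-6.6  3.5 18.7] n>= 0.1887312603615708 0.07835300189279039
[0.0, 0.007, 0.002, -2.8, 0.0, -5.2]
[0.0, 0.007, 0.002, -2.8, 0.0, -5.2]
joints [-34.6  34.   94.7   0.2  51.1 -52.6]
```

move_arm --pt "0 0 0 0 -0.5 0 0" --pt "0 0 0 0 0 0 0.6" --pt "0 0 0 0 0 0 1" --pt "0 0 0 0 0 0 1" --pt "0 0 0 0 0 0 1" --pt "0 0 0 0 0 0 1"

```text
t: 13.95
position: [0.4885, -0.1935, 0.0198]
tool_rot: [-90.3, -0.4, 17.9]
wrist_force: [-0.1, -0.2, -0.2]
finger_gap: 1.004
```

```bash
python3 plan.py 0.487 -0.192 0.15 17.1 5; python3 wr.py w8
```

```text
pos [ 0.4885 -0.1935  0.0198] rot [-90.27  -0.38  17.9 ] t 13.95 gap 1.004 F [-0.1 -0.2 -0.2] n>= 2.082805037669539 0.08640403773903295
[0.001, 0.003, 0.001, -0.0, -26.0, 0.2]
[0.001, 0.003, 0.001, -0.0, -26.0, 0.3]
[0.001, 0.003, 0.001, -0.1, -26.0, 0.3]
[0.001, 0.003, 0.001, -0.1, -26.0, 0.3]
[0.001, 0.003, 0.001, -0.2, -26.0, 0.3]
joints [-34.6  33.9  94.6   0.2  51.1 -52.6]
[ 0.46558857 -0.12650031  0.16278036] [-16.56259768  -0.39616617  17.84730946]
```

View pics/w8.png

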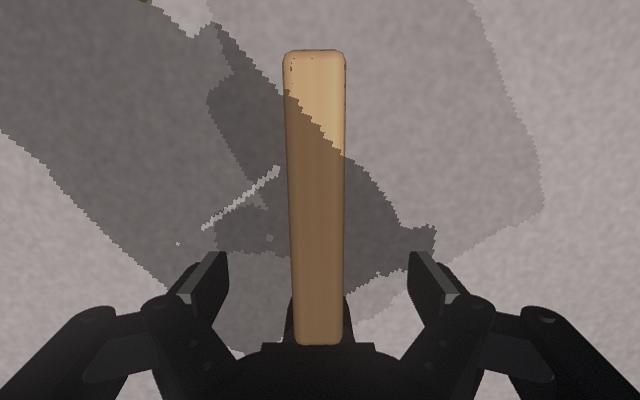

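Mallet released, standing; the fingers are free of the handle at (318,200). Retreating up.

move_arm --pt "0 0 0 0 -15 0 1" --pt "0 0 0 0 -30 0 1" --pt "0 0 0 0 -40 0 1" --pt "0 0 0 0 -45 0 1" --pt "0 0 0 0 -30 0 1" --pt "0 0 0 0 -15 0 1"

```text
t: 14.75
position: [0.4864, -0.1926, 0.2049]
tool_rot: [-90.3, -0.4, 17.9]
wrist_force: [-0.4, 0.2, -0.6]
finger_gap: 0.999
```

```bash
python3 plan.py 0.523 0.24 0.2 -78 11
```

```text
pos [ 0.4864 -0.1926  0.2049] rot [-90.34  -0.44  17.9 ] t 14.75 gap 0.999 F [-0.4  0.2 -0.6] n>= 6.946360640956801 8.962439093903788
[-0.0, 0.152, 0.001, 15.2, 0.3, 36.4]
[-0.0, 0.152, 0.001, 9.6, 0.3, 38.3]
[-0.0, 0.152, 0.001, 3.6, 0.3, 39.3]
[-0.0, 0.152, 0.001, -2.4, 0.3, 39.4]
[-0.0, 0.152, 0.001, -8.3, 0.3, 38.6]
[-0.0, 0.152, 0.001, -14.1, 0.3, 36.9]
[-0.0, 0.152, 0.001, -19.5, 0.3, 34.3]
[-0.0, 0.152, 0.001, -24.5, 0.3, 31.0]
[-0.0, 0.152, 0.001, -28.9, 0.4, 26.9]
[-0.0, 0.152, 0.001, -32.6, 0.4, 22.2]
[-0.0, 0.152, 0.001, -35.6, 0.4, 17.0]
joints [-34.6  20.1  81.6   0.1  77.8 -52.6]
```

move_arm --pt "0 0.152 0 15 0 36.5 1" --pt "0 0.152 0 9.5 0 38.5 1" --pt "0 0.152 0 3.5 0 39.5 1" --pt "0 0.152 0 -2.5 0 39.5 1" --pt "0 0.152 0 -8.5 0 38.5 1" --pt "0 0.152 0 -14 0 37 1" --pt "0 0.152 0 -19.5 0 34.5 1" --pt "0 0.152 0 -24.5 0 31 1" --pt "0 0.152 0 -29 0 27 1" --pt "0 0.152 0 -30 0 20 1" --pt "0 0.1 0 -15 0 8 1" --pt "0 0 0 0 0 0 1" --pt "0 0 0 0 0 0 1"

```text
t: 16.38
position: [0.5287, 0.2265, 0.2184]
tool_rot: [-88.7, -0.7, -77.9]
wrist_force: [-0.2, 0.6, -0.1]
finger_gap: 1.002
```

```bash
cat > bfit.py <<'E'
from h import *
np.set_printoptions(precision=4,suppress=True)
c=camera("wrist");s=get_state();print(s["position"],s["tool_rot"]);cv2.imwrite("pics/w9.png",c["pixels"])
P,u,v=pts(c)
z0=np.median(P[P[:,2]<.008][:,2]);print("bench z",z0)
q=P[(abs(P[:,0]-.52)<.13)&(abs(P[:,1]-.24)<.06)&(P[:,2]>.040)&(P[:,2]<.06)]
l=cv2.fitLine(q[:,:2].astype(np.float32),2,0,.01,.01).ravel();l[:2]*=np.sign(l[0])
# cylinder axis fit
from scipy.optimize import least_squares
def f(p):
    d=np.array([np.cos(p[0]),np.sin(p[0])]);n=np.array([-d[1],d[0]])
    e=(q[:,:2]@n-p[1]);return np.hypot(e,q[:,2]-p[2])-.02
a0=np.arctan2(l[1],l[0]);n=np.array([-np.sin(a0),np.cos(a0)])
r=least_squares(f,[a0,n@l[2:],.031],loss="soft_l1",f_scale=.002);p=r.x
d=np.array([np.cos(p[0]),np.sin(p[0])]);n=np.array([-d[1],d[0]])
t=q[:,:2]@d;m=(np.percentile(t,.3)+np.percentile(t,99.7))/2
print("barrel yaw",np.degrees(p[0]),"axis z",p[2],"ctr",d*m+n*p[1],"len",np.ptp(t),"cost",r.cost,len(q))
E
python3 bfit.py;python3 plan.py 0.523 0.24 0.2 -78 2
```

```text
[0.5288 0.2264 0.2185] [-88.673   -0.6943 -77.9528]
bench z 0.0006324598961678363
barrel yaw 11.729153229892809 axis z 0.03118456862898377 ctr [0.5225 0.2411] len 0.17667943488267307 cost 0.00400664520549699 4827
pos [0.5288 0.2264 0.2185] rot [-88.67  -0.69 -77.95] t 16.425 gap 1.001 F [-0.7 -0.7  0.2] n>= 0.3786648084314368 0.14006407783810645
[-0.012, 0.0, 0.006, -7.4, 9.1, -1.6]
[-0.012, 0.0, 0.006, -7.3, 9.2, -1.5]
joints [11.7 24.4 72.4 -0.7 81.9 89.7]
```

View pics/w9.png

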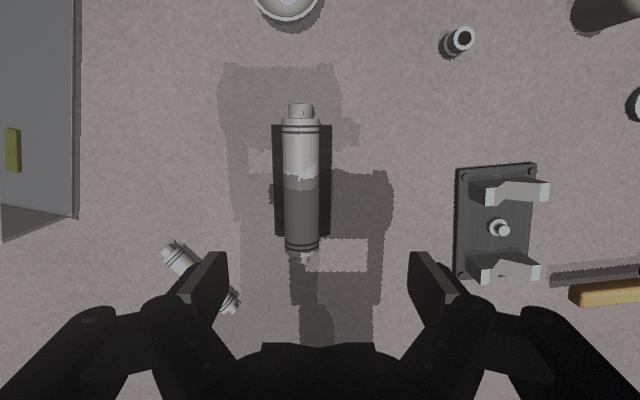

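Barrel at (302,185) in its cradle, fingers straddle its line; small look-alike at (200,275) is off the path; low pin at (500,229); cylinder fit gives centre (0.5225, 0.2411), axis 31 mm high, yaw 11.7°.

```bash
python3 plan.py 0.5225 0.2411 0.10 -78.3 4
```

```text
pos [0.5288 0.2264 0.2185] rot [-88.67  -0.69 -77.95] t 16.425 gap 1.001 F [-0.7 -0.7  0.2] n>= 1.9126931981980122 0.14385312215858614
[-0.006, 0.002, 0.003, -4.3, 29.5, -1.5]
[-0.006, 0.002, 0.003, -4.2, 29.6, -1.3]
[-0.006, 0.002, 0.003, -4.1, 29.6, -1.1]
[-0.006, 0.002, 0.003, -4.0, 29.6, -1.0]
joints [11.7 24.4 72.4 -0.7 81.9 89.7]
```

move_arm --pt "-0.006 0.002 0.003 -4 29 -1.5 1" --pt "-0.006 0.002 0.003 -4 29 -1.3 1" --pt "-0.006 0.002 0.003 -4 29 -1 1" --pt "-0.006 0 0.003 -4 25 -1 1" --pt "0 0 0 0 0 0 1" --pt "0 0 0 0 0 0 1"

```text
t: 17.18
position: [0.5239, 0.2359, 0.1067]
tool_rot: [-89.8, -0.0, -78.3]
wrist_force: [0.2, -0.4, -0.4]
finger_gap: 1.004
```

```bash
python3 bfit.py; python3 plan.py 0.5225 0.2411 0.01 -78.3 4
```

```text
[0.5238 0.2359 0.1066] [-89.8412  -0.0227 -78.2784]
bench z 0.0006774189165554001
barrel yaw 11.737380383159904 axis z 0.031192984939351884 ctr [0.526  0.2417] len 0.17711071809883477 cost 0.008778990644266502 10622
pos [0.5238 0.2359 0.1066] rot [-8.984e+01 -2.000e-02 -7.828e+01] t 17.225 gap 0.999 F [ 0.5 -1.  -0.6] n>= 1.54866137251982 0.015131281717137898
[-0.001, 0.0, 0.0, -1.3, 24.2, -0.1]
[-0.001, 0.0, 0.0, -1.3, 24.2, -0.1]
[-0.001, 0.0, 0.0, -1.3, 24.2, -0.1]
[-0.001, 0.0, 0.0, -1.3, 24.2, -0.1]
joints [12.5 30.8 81.2 -0.  67.8 90.7]
```

View pics/w9.png

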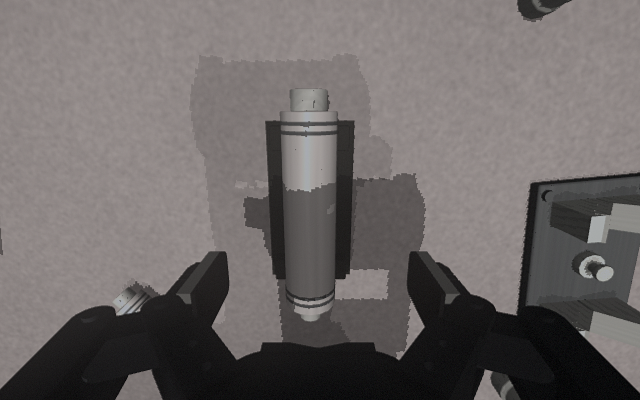

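Near view confirms: barrel (310,200), both ends seen, centred between pads. Descend.

move_arm --pt "-0.001 0 0 -1.3 24 0 1" --pt "-0.001 0 0 -1.3 24 0.3 1" --pt "-0.001 0 0 -1.3 22 0.3 1" --pt "0 0 0 -1 14 0.3 1" --pt "0 0 0 -0.5 7 0 1" --pt "0 0 0 0 0 0 1"

```text
t: 17.98
position: [0.5281, 0.2413, 0.0198]
tool_rot: [-89.3, -0.0, -78.3]
wrist_force: [0.5, 0.6, -0.7]
finger_gap: 0.999
```

```bash
python3 plan.py 0.525 0.2416 0.010 -78.3 1
```

```text
pos [0.5281 0.2413 0.0198] rot [-8.928e+01 -3.000e-02 -7.827e+01] t 17.975 gap 0.999 F [ 0.5  0.6 -0.7] n>= 0.16406318985300744 0.06761711355316787
[-0.013, 0.0, 0.001, -0.9, 9.7, -3.1]
joints [12.9 37.6 85.5 -0.1 56.1 91.2]
```

move_arm --pt "-0.012 0 0 -0.5 7 -3 1" --pt "0 0 0 0 3 0 1" --pt "0 0 0 0 0 0 0" --pt "0 0 0 0 0 0 0" --pt "0 0 0 0 0 0 0" --pt "0 0 0 0 0 0 0" --pt "0 0 0 0 0 0 0" --newtons 100

```text
t: 18.85
position: [0.5259, 0.2414, 0.0111]
tool_rot: [-89.8, -0.0, -78.3]
wrist_force: [0.6, 0.0, -1.3]
finger_gap: 0.442
```

```bash
python3 plan.py 0.525 0.2416 0.010 -78.3 1; python3 wr.py w10
```

```text
pos [0.5259 0.2414 0.0111] rot [-8.982e+01 -2.000e-02 -7.827e+01] t 18.85 gap 0.442 F [ 0.6  0.  -1.3] n>= 0.022732883993494893 0.017715001402775724
[-0.003, 0.001, 0.0, -0.4, 1.1, -0.9]
joints [13.  38.4 85.8 -0.  55.6 91.2]
[0.59554001 0.25460495 0.15460259] [-1.61204175e+01  1.49680691e-03 -7.83125507e+01]
```

View pics/w10.png

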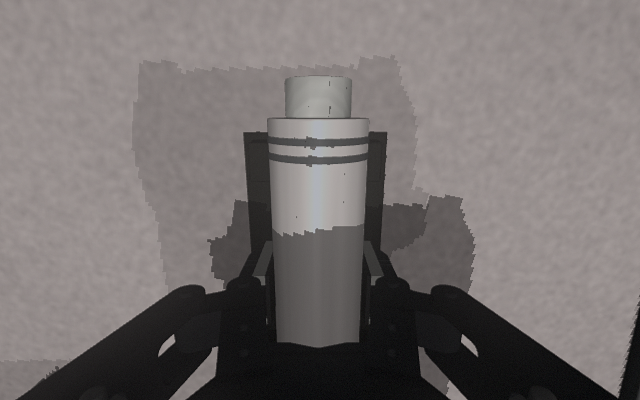

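Barrel gripped squarely (opening 0.442 ≈ 38-40 mm, centred at column 319). Lifting.

move_arm --pt "0 0 0 0 -12 0 0" --pt "0 0 0 0 -25 0 0" --pt "0 0 0 0 -35 0 0" --pt "0 0 0 0 -30 0 0" --pt "0 0 0 0 -5 0 0" --pt "0 0 0 0 0 0 0"

```text
t: 19.65
position: [0.5246, 0.2411, 0.1223]
tool_rot: [-90.0, -0.0, -78.3]
wrist_force: [-0.5, -0.5, -2.4]
finger_gap: 0.442
```

```bash
python3 plan.py 0.5188 -0.002 0.115 -72.9 8
```

```text
pos [0.5246 0.2411 0.1223] rot [-8.995e+01 -3.000e-02 -7.827e+01] t 19.65 gap 0.442 F [-0.5 -0.5 -2.4] n>= 3.892874800871426 0.5016129777723495
[-0.0, -0.012, 0.0, 29.6, 0.9, -6.9]
[-0.0, -0.012, 0.0, 29.5, 0.9, -7.2]
[-0.0, -0.012, 0.0, 29.4, 0.9, -7.6]
[-0.0, -0.012, 0.0, 29.3, 0.9, -7.9]
[-0.0, -0.012, 0.0, 29.3, 0.9, -8.3]
[-0.0, -0.012, 0.0, 29.2, 0.9, -8.6]
[-0.0, -0.012, 0.0, 29.1, 0.9, -8.9]
[-0.0, -0.012, 0.0, 28.9, 0.9, -9.3]
joints [13.  30.1 79.6 -0.  70.3 91.2]
```

move_arm --pt "0 -0.012 0 25 0 -7 0" --pt "0 -0.012 0 29.5 0 -7 0" --pt "0 -0.012 0 29.5 0 -7.5 0" --pt "0 -0.012 0 29.5 0 -8 0" --pt "0 -0.012 0 29 0 -8 0" --pt "0 -0.012 0 29 0 -8.5 0" --pt "0 -0.012 0 25 0 -8 0" --pt "0 0 0 12 0 -3 0" --pt "0 0 0 0 0 0 0" --pt "0 0 0 0 0 0 0"

```text
t: 20.9
position: [0.5145, 0.0198, 0.1108]
tool_rot: [-91.1, 0.4, -73.3]
wrist_force: [0.0, 0.0, -2.7]
finger_gap: 0.443
```

```bash
python3 plan.py 0.5188 -0.002 0.1 -72.9 2
```

```text
pos [0.5145 0.0198 0.1108] rot [-91.08   0.38 -73.25] t 20.9 gap 0.443 F [ 0.   0.  -2.7] n>= 0.39544243162694387 0.11159321265760863
[0.009, -0.003, -0.003, 11.1, 5.3, -1.0]
[0.009, -0.003, -0.003, 11.1, 5.4, -1.1]
joints [-10.9  25.9  89.7  -0.2  65.5  62.4]
```

move_arm --pt "0.009 -0.003 -0.003 11 3 -1 0" --pt "0.009 -0.003 -0.003 11 3 -1 0" --pt "0 0 0 0 0 0 0" --pt "0 0 0 0 0 0 0"

```text
t: 21.4
position: [0.5192, -0.002, 0.1041]
tool_rot: [-90.0, 0.0, -72.8]
wrist_force: [0.4, 0.4, -3.2]
finger_gap: 0.441
```

```bash
python3 plan.py 0.5188 -0.002 0.085 -72.9 2; python3 wr.py w11; python3 - <<'E'
from h import *
from scipy.optimize import least_squares
np.set_printoptions(precision=4,suppress=True)
ims=[]
for n in("scene","side"):
    c=camera(n);ims.append(c["pixels"])
a=ims[0][110:250,180:400];b=ims[1][120:260,240:440]
cv2.imwrite("pics/c11.png",np.hstack([cv2.resize(a,(440,280)),cv2.resize(b,(400,280))])[:,:800])
E
```

```text
pos [ 0.5192 -0.002   0.1041] rot [-8.997e+01  3.000e-02 -7.279e+01] t 21.4 gap 0.441 F [ 0.4  0.4 -3.2] n>= 0.30513754895944095 0.010783349175171915
[-0.0, 0.001, -0.0, -0.1, 9.5, -0.2]
[-0.0, 0.001, -0.0, -0.1, 9.5, -0.2]
joints [-13.3  26.4  90.3   0.   63.3  59.4]
[0.58749633 0.01766844 0.24737081] [-1.62799079e+01  5.74036663e-02 -7.28380848e+01]
```

View pics/c11.png

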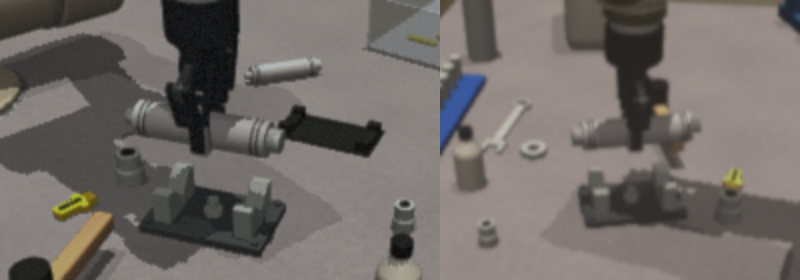

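View pics/w11.png

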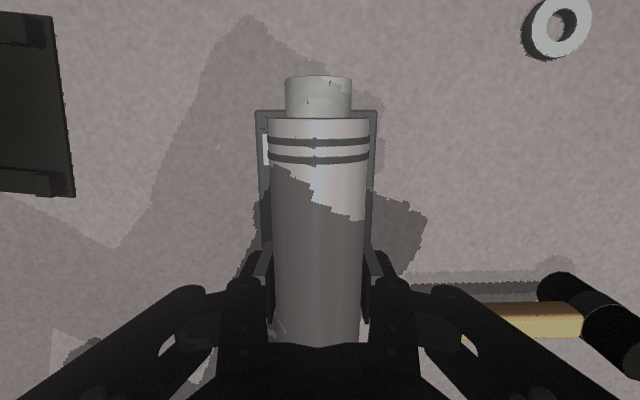

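Barrel is parallel to and above the V (wrist view: base plate edges at 257 and 377 flank barrel 270-368); mallet stands off at (560,320), unmoved. Lowering.

move_arm --pt "0 0 0 0 15 0 0" --pt "0 0 0 0 18 0 0" --pt "0 0 0 0 12 0 0" --pt "0 0 0 0 6 0 0" --pt "0 0 0 0 0 0 0"

```text
t: 22.18
position: [0.52, -0.0013, 0.0525]
tool_rot: [-89.9, -0.0, -72.7]
wrist_force: [-0.2, 0.5, -2.1]
finger_gap: 0.439
```

```bash
python3 plan.py 0.5188 -0.002 0.0365 -72.9 2
```

```text
pos [ 0.52   -0.0013  0.0525] rot [-8.985e+01 -4.000e-02 -7.271e+01] t 22.175 gap 0.439 F [-0.2  0.5 -2.1] n>= 0.25678321776606283 0.022966682208852954
[-0.001, 0.002, 0.0, 0.2, 8.0, -0.7]
[-0.001, 0.002, 0.0, 0.2, 8.0, -0.7]
joints [-13.2  30.6  93.6   0.1  55.7  59.5]
```

move_arm --pt "0 0.002 0 0.3 6 -0.5 0" --pt "0 0.002 0 0.3 5 -0.5 0" --pt "0 0 0 0 3 0 0" --pt "0 0 0 0 2 0 0"

```text
t: 22.68
position: [0.5197, -0.0014, 0.0373]
tool_rot: [-89.7, -0.0, -73.0]
wrist_force: [-5.5, 12.0, 17.3]
finger_gap: 0.442
```

```bash
python3 plan.py 0.5188 -0.002 0.0365 -72.9 2
```

```text
pos [ 0.5197 -0.0014  0.0373] rot [-89.71  -0.   -72.98] t 22.675 gap 0.442 F [-5.5 12.  17.3] n>= 0.0212015234636053 0.028408019029410758
[-0.003, -0.001, 0.0, 0.2, 0.4, -0.5]
[-0.003, -0.001, 0.0, 0.2, 0.4, -0.5]
joints [-13.3  31.9  94.5   0.2  53.3  59.6]
```

Landed, but the sideways force (13 N toward tool −x) shows the −y flank carries most; shift by about −0.7 mm and press on.

move_arm --pt "-0.003 0 0 -0.7 1 0 0" --pt "0 0 0 -0.5 1.5 0 0" --pt "0 0 0 0 1.5 0 0"

```text
t: 23.05
position: [0.5198, -0.0002, 0.0361]
tool_rot: [-89.8, -0.1, -72.9]
wrist_force: [-7.5, 2.3, 22.2]
finger_gap: 0.444
```

```bash
cat > st.py <<'E'
from h import *
s=get_state();M=R.from_euler('xyz',s["tool_rot"],degrees=True)
print(s["t"],s["position"].round(4),np.round(s["tool_rot"],2),"Fw",np.round(s["wrist_force"],1),"Ftool",M.inv().apply(s["wrist_force"]).round(1),"T",np.round(s["torque"],2),round(s["finger_gap"],3))
E
python3 st.py
```

```text
23.05 [ 5.198e-01 -2.000e-04  3.610e-02] [-89.76  -0.13 -72.87] Fw [-7.5  2.3 22.2] Ftool [ -4.4 -22.2  -6.4] T [0.39 1.32 0.12] 0.444
```

Balanced now: ~25 N down, 4 N sideways. A few more pressing rows, then check.

move_arm --pt "0 0 0 -0.3 2 0 0" --pt "0 0 0 -0.2 2 0 0" --pt "0 0 0 0 2 0 0" --pt "0 0 0 0 2 0 0"

```text
t: 23.55
position: [0.5199, -0.0002, 0.0361]
tool_rot: [-89.5, -0.4, -72.8]
wrist_force: [-8.5, 1.7, 23.9]
finger_gap: 0.444
```

```bash
python3 st.py; python3 - <<'E'
from h import *
from scipy.optimize import least_squares
np.set_printoptions(precision=4,suppress=True)
ims=[]
yaw=np.radians(17.1);d0=np.array([np.cos(yaw),np.sin(yaw)]);n0=np.array([-d0[1],d0[0]]);C=np.array([.5186,-.002])
for n in("scene","side","wrist"):
    c=camera(n);ims.append(c["pixels"]);P,u,v=pts(c);P[:,2]-={"scene":-.0004,"side":.0034,"wrist":.0006}[n]
    X=(P[:,:2]-C)@d0;Y=(P[:,:2]-C)@n0
    m=(abs(X)<.072)&(abs(X)>.03)&(abs(Y)<.03)&(P[:,2]>.058)&(P[:,2]<.08)
    q=np.stack([X,Y,P[:,2]],1)[m]
    f=lambda p:np.hypot(q[:,1]-p[0]-p[1]*q[:,0],q[:,2]-p[2]-p[3]*q[:,0])-.02
    if len(q)>30:
        r=least_squares(f,[0,0,.056,0],loss="soft_l1",f_scale=.001)
        e=(abs(Y)<.012)&(P[:,2]>.045)&(P[:,2]<.078)&(abs(X)<.12)
        print(n,len(q),"y,yaw,z,tilt",r.x,"x range",np.percentile(X[e],[.5,99.5]))
    if n!="wrist":
        H=P[(np.hypot(P[:,0]-.502,P[:,1]+.239)<.04)&(P[:,2]>.076)&(P[:,2]<.09)];print("mallet head top",len(H),cv2.minEnclosingCircle(H[:,:2].astype(np.float32)))
cv2.imwrite("pics/c12.png",np.hstack([cv2.resize(ims[0][110:290,120:400],(420,270)),cv2.resize(ims[1][120:290,240:460],(350,270))]))
cv2.imwrite("pics/w12.png",ims[2])
E
python3 st.py
```

```text
23.55 [ 5.199e-01 -2.000e-04  3.610e-02] [-89.5   -0.39 -72.8 ] Fw [-8.5  1.7 23.9] Ftool [ -3.9 -24.   -7.4] T [ 0.4   1.35 -0.06] 0.444
scene 466 y,yaw,z,tilt [-0.0002  0.0007  0.0557 -0.0037] x range [-0.0927  0.0845]
mallet head top 280 ((0.5027623772621155, -0.23889857530593872), 0.020748240873217583)
side 302 y,yaw,z,tilt [-0.0008  0.0021  0.0552 -0.001 ] x range [-0.093   0.0839]
mallet head top 17 ((0.4917917549610138, -0.2377859354019165), 0.016729937866330147)
wrist 11170 y,yaw,z,tilt [ 0.0003 -0.0003  0.056  -0.0013] x range [-0.019   0.0842]
23.7 [ 5.20e-01 -2.00e-04  3.61e-02] [-89.5   -0.39 -72.81] Fw [-8.2  2.1 23.7] Ftool [ -4.3 -23.8  -7. ] T [ 0.36  1.37 -0.  ] 0.437
```

View pics/c12.png

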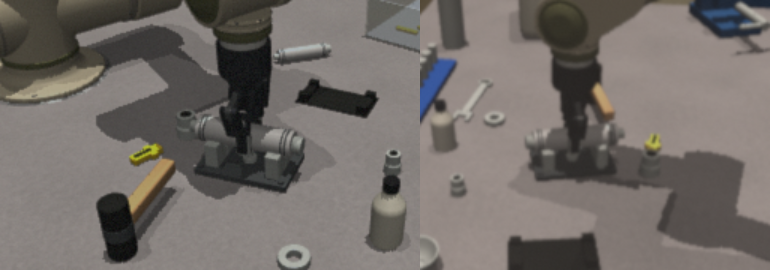

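View pics/w12.png

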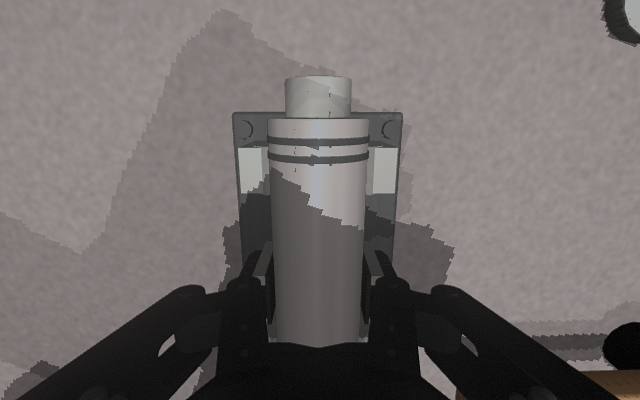

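The barrel is centred in the V: both jaw flanks show at (252,170) and (384,170), offsets are y ≈ 0 mm and x ≈ −4 mm, yaw and tilt are near zero, and the push is steady. The mallet stands at (117,228) in the scene crop. Handing in.

```bash
python3 - <<'E'
from bench import *
job_done()
E
python3 st.py
```

```text
the job is handed in; nothing more can be done
the job is handed in; nothing more can be done
```

The job is handed in: the pin is home, the mallet is back on the bench, and the arm is holding the larger barrel pressed down in the V. The hand-in gives no verdict. At the last reading the clock stood at about 24 s of the 61 s allowed.

- **Pin:** I drove it down with the mallet face until it stopped, with the wrist force reaching about 39 N. Afterwards its top read about 32 mm in both cameras, which is fully home. I could not re-check it under the seated barrel.
- **Mallet:** it is released and standing on its head about 0.24 m from the block's centre. The scene and side cameras put its head 11 mm apart; the side view had only 17 points to go on.
- **Barrel:** it lies lengthwise in the V, with its axis within 1 mm sideways, about 4 mm off lengthwise and under 0.005 rad off in yaw and tilt. Its axis height read 55.2 to 56.0 mm against the nominal 56.3 mm.
- **Pressing force:** the push is steady at about 24 N down (27 N with the barrel's own weight), plus about 4 N sideways and 7 N along the groove. I estimate 15 to 20 N on each flank. This is worked out from the wrist force, not measured at the flanks.
- **Disagreement on landing:** at first the −y flank carried nearly all the load (13 N sideways), and I corrected it by shifting the barrel about 1 mm.
- **Other things on the bench:** those in view in the last pictures looked unmoved; I did not re-measure them.

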